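Third hand at the tortilla press

ROBOT

A 6-joint arm with a two-finger parallel gripper is mounted at the origin on the work surface. World frame = base frame: x ahead of the robot, y to its left, z up, the work surface at z = 0. Lengths are in m, angles in rad, forces in N, time in s.
With the tool pointing down it reaches from about 0.35 to 0.775 m from the base axis. Payload 7.3 kg.
Tool frame: the origin (TCP) lies at the centre of the arm's flange, where the gripper is bolted on; the fingertips stand 178 mm ahead of it and the grasp point (between the pads) lies 159 mm ahead of it; z points along the fingers, y is the line along which they close (so a half turn about z gives the same grasp; the last joint's range is limited). The gripper opens to 92 mm and grips with 3 to 60 N. Pads are 19 mm wide; open, the fingers measure 130 mm over their backs; the gripper's body (75 mm by 190 mm) begins 47 mm behind the grasp point.
Start: joints at [-1.364, 0.342, 1.524, -0, 1.275, -0.146], TCP at [0.181, -0.493, 0.405] pointing down, gripper open.
Joint ranges: [-2.53, 2.53], [-0.77, 2.02], [0.04, 2.7], [-1, 4.14], [0.28, 2.66], [-3.11, 3.11]. Speed limits (rad/s): [2.57, 2.57, 3.14, 3.14, 3.14, 3.14].

INTERFACE

Orientations are given as [roll, pitch, yaw] about the fixed x, y, z axes, in that order (R = Rz(yaw) Ry(pitch) Rx(roll)).
In Python, from cell import robot gives the robot as it stands.
- The arm moves only by the tool nudge_tcp, called after "Emit:" as name([rows], argument=value, ...), one row to a line, values as JSON. Schema: {"type":"object","properties":{"segments":{"type":"array","items":{"type":"object","properties":{"trans":{"type":"array","items":{"type":"number"},"minItems":3,"maxItems":3},"turn_vec":{"type":"array","items":{"type":"number"},"minItems":3,"maxItems":3}},"additionalProperties":false},"minItems":1,"maxItems":8},"jaw":{"type":"number"},"grip_n":{"type":"number"},"only":{"type":"string"},"quiet":{"type":"boolean"},"lines":{"type":"string"}},"required":["segments"],"additionalProperties":false}. segments is a list of rows, 1 to 8 of them, each an object with the fields trans (a list: dx, dy, dz in parts of the range, where 1.0 means 0.5 m), turn_vec (a list: a rotation vector rx, ry, rz in shares of 4 rad (1.0 is 4 rad)); a field left out counts as zero; each row shifts and turns the commanded pose from where the row before left it, along the tool's axes as they then stand; what a row does not reach is not made up. A row lasts 1/12 s, in which the tool goes at most 0.0417 m and 0.125 rad, less where a joint would pass 70% of its speed; a pose out of reach is approached as far as the arm can. jaw is the finger opening in m, set as the call begins (left out keeps the last). The fingers move at their own pace and stop on an object; grip_n is the grip in N (left out, the last holds). Time passes only in rows, so rows that do not move let the fingers close. The tool returns the time, the measured TCP pose, the force, the opening and the grip force at its end. only (a regular expression) keeps the lines of the reply that match it, lines (a string "A,B") keeps lines A to B, and quiet returns only ok. Shift and turn numbers lie between -1 and 1, and a call with a number outside is refused. Input that does not fit is refused with a message, and nothing moves.
- robot.observe(): the state, without advancing time (a new reading comes with each control period).
- robot.read_camera(name): name is "side" or "top"; returns a dict with "image" (400x640x3 uint8, red, green, blue), "fx", "fy", "cx", "cy" (pixels), "pose" (4x4, takes a point from camera to world coordinates). Camera axes: x right, y down, z forward; pixel columns grow to the right and rows downward; lengths in m; the calibration is good to about 2 mm. A picture is of the moment at which its call begins. There is no depth.
- robot.hand_in(): hands the job in; it is judged then, once.
The state is a dict: "time": time; "qpos": joint angles; "qvel": joint speeds; "joint_efforts": joint torques, N m; "tool_pos": TCP position; "tool_rot": TCP orientation; "contact_force": force on the tool from outside, world axes, zero at the start; "torque": the same for the moment, N m; "opening": finger opening in m; "grip_force": force on a finger pad.
Only numpy, scipy, OpenCV 4.12 (cv2) and the standard library are available. Lean on these libraries where they do the work, as an engineer would, in place of code of your own. Each camera call takes 0.05 s, during which the arm holds its last target. There are 200 camera calls.

TASK

An angle bracket is about to be screwed to the counter in front of the tortilla press, so first lift the squat jar out of the gap between them and stand it upright on the round cork trivet. Then set the bracket flat on the counter with its upright plate flush against the press's straight front edge, centred on that edge, and lean it gently on the press with a steady push of about 12 N. Finish while the gripper is still holding it pressed there, without letting go, and leave everything else where it is.

Things in the scene. Friction and masses are not known exactly. Their poses are not given: they have to be found in the camera images.
- pad: Soft rubber pad, 170 x 170 x 8 mm, stuck to the counter under the middle of the cast iron tortilla press, which it carries (the press counts as part of it). Origin at the centre of its underside, on the counter; x points away from the press's front edge towards its back, z up. It does not move.
- press_edge (a point): Middle of the straight front edge (facing the robot) of the dark cast iron tortilla press: the upright face of its square base, 190 mm long (y), 8 to 34 mm above the counter; this point is on it, 21 mm up. x points level into the press, square to the edge; z up. It moves back with the press. Plates and lever above stay under 70 mm within 70 mm of the edge, 135 mm farther back.
- press (a joint): How far the press has been pushed straight back (along x of press_edge) on its soft rubber pad, in m: 0 when nobody pushes, and it springs back. The pad gives 1 mm for every 1.5 N (1500 N/m, so 12 N is 0.008), well damped; it stops at 0.025.
- bracket: Loose steel angle bracket, 0.3 to 0.55 kg. Foot plate 60 (x) by 110 (y) mm, 6 thick, flat on the counter; on its +x edge an upright plate 110 long, 8 thick, 45 tall, facing the press; behind it, at y = 0, an upright rib 10 mm thick (y), 6 to 45 mm up, x -26 to +22 mm: grip it from above, across y. Origin at the centre of the foot's underside; z up.
- bracket_face (a point): Middle of the front face (+x) of the bracket's upright plate, 30 mm ahead of the bracket's origin and 21 mm above its underside; same axes as the bracket.
- jar: Squat glass jar with a screw lid, 60 mm in diameter (body and lid alike), 72 mm tall, 0.2 to 0.4 kg, closed, standing in the gap between bracket and press. Origin at the centre of its underside, z up.
- trivet: Round cork trivet, 120 mm in diameter, 10 mm thick, fixed flat on the counter to one side (left or right; a square metal tray of screws is on the other). Origin at the centre of its underside, z up.
- mug: White enamel mug, 84 mm in diameter, 85 mm tall, standing to the right, beyond the trivet or tray. To be left alone. Origin at the centre of its underside.
- scoop: Plastic scoop, about 180 mm long, 38 mm tall, lying to the left near the robot. To be left alone. Origin near its middle on the counter.
- molinillo: Wooden whisk, 280 mm long, 40 mm thick at its head, lying to the left, far from the robot. To be left alone. Origin on its handle, under it on the counter.
- screwdriver: Screwdriver lying to the right near the robot. To be left alone.
Not all that is in view belongs to the job. There is more than one size of the jar; the job needs the middle-sized.

How it is judged:
On the way, in this order (a step that is already met when the one before it is completed fails the run):
1. the jar stands upright on the trivet, let go (horizontal distance between jar and trivet below 0.05 m and height (world z) of jar between 0.005 and 0.016 m and angle between jar's own z axis and vertical below 0.1 rad and contact force between the fingers and jar below 0.1 N), for 0.3 s.
2. the bracket is pressed flush and centred on the press's front edge with 6 to 18 N (contact force between bracket and pad between 6 and 18 N and angle between the x axis of bracket and the x axis of press_edge, either way round below 0.05 rad and x of bracket_face in the frame of press_edge above -0.006 m and y of bracket_face in the frame of press_edge between -0.015 and 0.015 m and height (world z) of bracket below 0.005 m and angle between bracket's own z axis and vertical below 0.06 rad and contact force between the fingers and bracket above 3 N and contact force between each of the arm, the fingers and pad below 0.5 N), for 0.5 s.
At the end, for the whole second after the job is handed in: Jar upright on the trivet (centre within 50 mm), let go; bracket, held by the fingers, flat on the counter (5 mm, 0.06 rad), its plate flush on the press edge (6 mm, 0.05 rad), centred within 15 mm, pressing with 6 to 18 N; robot not touching the press (all of step 1 and all of step 2); the arm keeps its last pose, push and grip.
It fails at once if the press is shoved back more than 18 mm (value of joint press above 0.018 m).
It fails at once if the jar is tipped over (angle between jar's own z axis and vertical above 0.6 rad).
It fails at once if mug, scoop, whisk or screwdriver is moved more than 30 mm (distance of any of mug, scoop, molinillo, screwdriver from where it was at the start of the episode above 0.03 m).
It also fails if it takes over 54 s, if anything falls off the work surface, if the arm or the gripper's body presses on something with over 40 N, if the wrist force passes 120 N, or if a joint passes its speed limit or range.

## Working session

There is one attempt and no reset: what is moved stays moved. The work goes in short steps, Python scripts to look and compute and a tool call to move; the robot and the scene stay as the last step left them, time stands still between calls to the robot, and variables do not carry over. Pictures are saved under pics/ and viewed, at most 10 in all, crops included, and the job is handed in when it is done.

```bash
mkdir -p pics; ls; python3 - <<'E'
from cell import robot
import cv2
for n in("top","side"):
    c=robot.read_camera(n); cv2.imwrite(f"pics/{n}1.png",c["image"][:,:,::-1]); print(n,c["fx"],c["fy"],c["cx"],c["cy"],c["pose"].tolist() if hasattr(c["pose"],'tolist') else c["pose"])
print(robot.observe())
E
```

```text
pics
top 473.096235848097 473.096235848097 318.5557291712996 204.85092995530152 [[-0.02314624748713329, -0.9897439257125598, 0.14096528914011192, 0.3746074711853191], [-0.9994307735781334, 0.026369717052248196, 0.021042025748457246, -0.026681761717980656], [-0.024543431958035936, -0.14039800403736283, -0.989790897316219, 1.1784130398680397], [0.0, 0.0, 0.0, 1.0]]
side 376.37419442879786 376.37419442879786 320.6088109712574 203.44297449521858 [[-0.9077437793081012, -0.31951611459398427, 0.2718651938777915, 0.2526596073741214], [-0.4194955151274191, 0.6989854929743164, -0.5791742340603844, 0.5683366242635245], [-0.00497432562530541, -0.6397880376548281, -0.7685353101571571, 0.8061068553621091], [0.0, 0.0, 0.0, 1.0]]
{'time': 0.1, 'qpos': array([-1.36405906e+00,  3.42652353e-01,  1.52490674e+00,  4.48704467e-06,
        1.27537863e+00, -1.45999517e-01]), 'qvel': array([-4.97194706e-05,  1.62282666e-04, -1.66637563e-03,  1.26368590e-03,
        1.30283707e-03, -6.13739355e-04]), 'joint_efforts': array([ 1.79956045e-03, -4.32003522e+01, -2.44694138e+01,  7.19071249e-02,
        5.26411249e-02, -5.85136513e-05]), 'tool_pos': array([ 0.18136865, -0.49255652,  0.4041198 ]), 'tool_rot': array([-3.14026252e+00, -1.99927890e-04,  3.52735337e-01]), 'contact_force': array([-0.41589832, -0.11553855, -0.01444078]), 'torque': array([ 0.02058474, -0.04701005, -0.00809549]), 'grip_force': 0.0, 'opening': 0.09177292864980377}
```

View pics/top1.png

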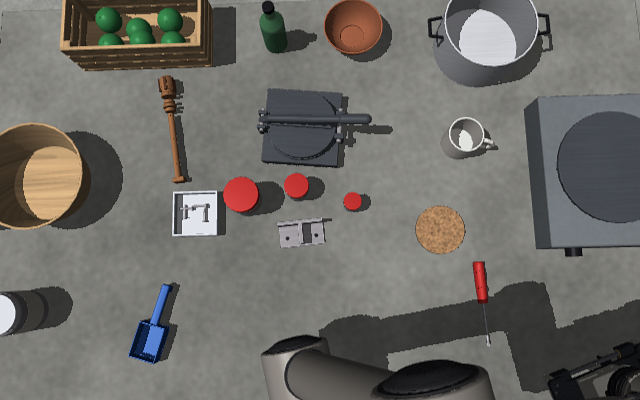

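View pics/side1.png

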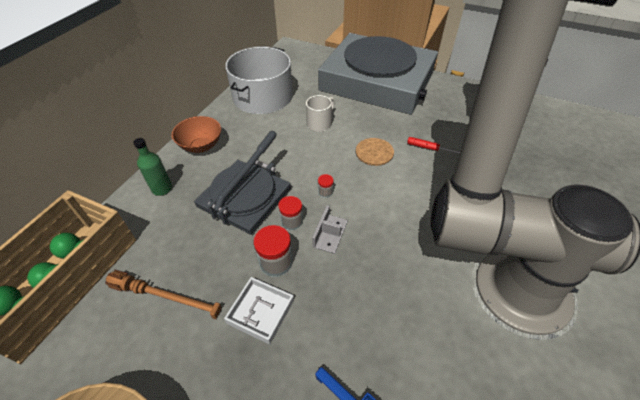

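The top view shows the jars' red lids: middle-sized at (296,186), large at (241,195) and small at (352,201). The bracket is at (302,232), the press front edge runs (262,163)–(341,166), the trivet is at (440,230) and the mug at (467,138). In the side view the middle jar's lid is at (290,206), the bracket at (331,230) and the trivet at (374,151). I'll enlarge both to read them more closely.

```bash
python3 - <<'E'
import cv2
a=cv2.imread("pics/top1.png")[150:260,250:370]; cv2.imwrite("pics/top_c.png",cv2.resize(a,None,fx=5,fy=5,interpolation=cv2.INTER_CUBIC))
a=cv2.imread("pics/side1.png")[155:260,190:350]; cv2.imwrite("pics/side_c.png",cv2.resize(a,None,fx=5,fy=5,interpolation=cv2.INTER_CUBIC))
E
```

```text
(no output)
```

View pics/top_c.png

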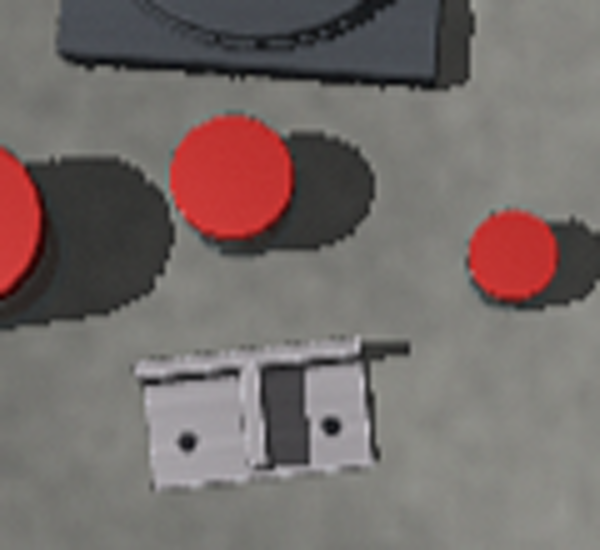

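View pics/side_c.png

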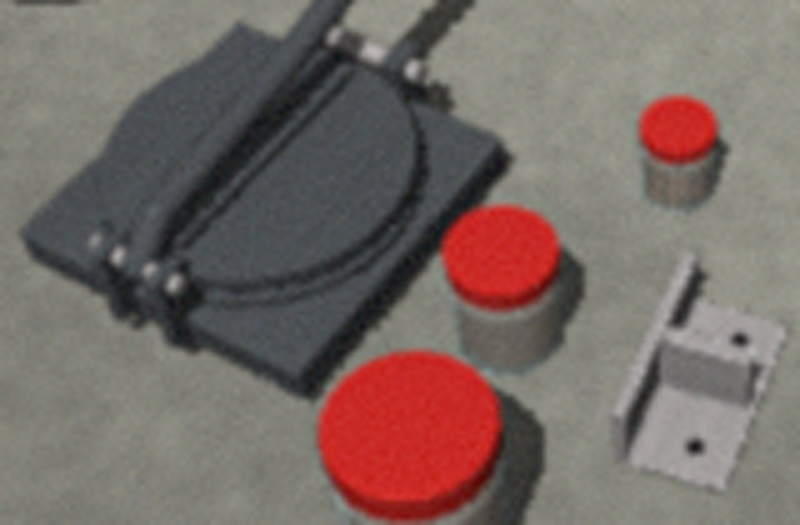

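The crops give these pixel positions:
- **Jar lid centre:** top crop (231,177), side crop (501,250).
- **Press front upper edge:** top crop (61,52)–(436,77), side crop (303,380)–(508,150).
- **Bracket plate top corners:** top crop (136,371) and (361,346), side crop (619,415) and (691,256).
- **Rib top:** top crop (249,362)–(259,468).

```bash
cat > h.py <<'E'
import numpy as np
from cell import robot
C={n:robot.read_camera(n) for n in("top","side")}
def ray(n,u,v):
    c=C[n];P=np.array(c["pose"]);return P[:3,3],P[:3,:3]@[(u-c["cx"])/c["fx"],(v-c["cy"])/c["fy"],1]
def atz(n,u,v,z):
    o,d=ray(n,u,v);return o+d*(z-o[2])/d[2]
def tri(t,s):
    o1,d1=ray("top",*t);o2,d2=ray("side",*s)
    k=np.linalg.lstsq(np.c_[d1,-d2],o2-o1,rcond=None)[0]
    a,b=o1+k[0]*d1,o2+k[1]*d2;return (a+b)/2,np.linalg.norm(a-b)
T=lambda u,v,o=(250,150):(o[0]+(u+.5)/5-.5,o[1]+(v+.5)/5-.5)
S=lambda u,v:T(u,v,(190,155))
E
python3 - <<'E'
from h import *
np.set_printoptions(precision=4,suppress=True)
for k,t,s,z in [("jar",T(231,177),S(501,250),.072),("trivet",(440,229.5),(374.5,151),.01),("pressL",T(61,52),S(303,380),.034),("pressR",T(436,77),S(508,150),.034),("plL",T(136,371),S(619,415),.045),("plR",T(361,346),S(691,256),.045),("rib0",T(249,362),S(663,335),.045),("rib1",T(259,468),S(752,365),.045)]:
    print(k,*tri(t,s),"top@z",atz("top",*t,z)[:2],"side@z",atz("side",*s,z)[:2])
# colour checks: lid/trivet centroids
import cv2
for n,box in(("top",(410,200,470,260)),):
    im=C[n]["image"][box[1]:box[3],box[0]:box[2]].astype(int)
    m=(im[...,0]-im[...,2]>40); y,x=np.nonzero(m); print("cork",x.mean()+box[0],y.mean()+box[1],m.sum())
E
```

```text
jar [0.5819 0.0501 0.0708] 0.0007157241330144987 top@z [0.5813 0.0499] side@z [0.5817 0.051 ]
trivet [ 0.4724 -0.3008  0.0037] 0.00027922794025985386 top@z [ 0.4718 -0.2993] side@z [ 0.4709 -0.2939]
pressL [0.655  0.1368 0.0259] 0.0018477850459503611 top@z [0.6539 0.1361] side@z [0.6499 0.1411]
pressR [ 0.6367 -0.0506  0.0222] 0.0037612531871881088 top@z [ 0.6358 -0.0497] side@z [ 0.629  -0.0415]
plL [0.4929 0.0995 0.0429] 0.0002189651102825406 top@z [0.4926 0.0992] side@z [0.4923 0.1008]
plR [ 0.5027 -0.0095  0.0402] 0.0005816682074448923 top@z [ 0.5019 -0.0096] side@z [ 0.5014 -0.0058]
rib0 [0.4952 0.0446 0.0408] 0.0015028518271846113 top@z [0.4955 0.0446] side@z [0.4932 0.0473]
rib1 [0.4457 0.0413 0.0385] 0.0018299065047625272 top@z [0.4444 0.0406] side@z [0.4449 0.0459]
cork 439.66341991341994 229.3409090909091 1848
```

Rows 8 per call. Write 8+8+4.

The manual's scale: shifts go in shares of 0.5 m and turns go in shares of 4 rad. Converting my numbers, 0.028 m / 0.5 = 0.056, -0.0186 m / 0.5 = -0.0372.

Emit:
nudge_tcp([
  {"trans":[0.056,-0.0372,0]},
  {"trans":[0.056,-0.0372,0]},
  {"trans":[0.056,-0.0372,0]},
  {"trans":[0.056,-0.0372,0]},
  {"trans":[0.056,-0.0372,0]},
  {"trans":[0.056,-0.0372,0]},
  {"trans":[0.056,-0.0372,0]},
  {"trans":[0.056,-0.0372,0]},
], jaw=0.078, grip_n=20)

```text
time: 0.87
tool_pos: [0.3408, -0.2741, 0.4047]
tool_rot: [3.141, -0.0, 0.353]
contact_force: [1.0, 0.3, -0.1]
opening: 0.0777
grip_force: 0.0
```

Emit:
nudge_tcp([
  {"trans":[0.056,-0.0372,0]},
  {"trans":[0.056,-0.0372,0]},
  {"trans":[0.056,-0.0372,0]},
  {"trans":[0.056,-0.0372,0]},
  {"trans":[0.056,-0.0372,0]},
  {"trans":[0.056,-0.0372,0]},
  {"trans":[0.056,-0.0372,0]},
  {"trans":[0.056,-0.0372,0]},
])

```text
time: 1.53
tool_pos: [0.4997, -0.0569, 0.4047]
tool_rot: [3.142, 0.0, 0.353]
contact_force: [0.3, -1.2, 0.4]
opening: 0.0781
grip_force: 0.0
```

Emit:
nudge_tcp([
  {"trans":[0.056,-0.0372,0]},
  {"trans":[0.056,-0.0372,0]},
  {"trans":[0.056,-0.0372,0]},
  {"trans":[0.056,-0.0372,0]},
  {"turn_vec":[0,0,0.0285]},
  {"turn_vec":[0,0,0.0285]},
  {"turn_vec":[0,0,0.0285]},
  {"turn_vec":[0,0,0.0285]},
])

```text
time: 2.2
tool_pos: [0.5785, 0.0503, 0.4042]
tool_rot: [3.141, 0.001, -0.108]
contact_force: [-1.0, -0.3, -0.9]
opening: 0.0779
grip_force: 0.0
```

Emit:
nudge_tcp([
  {"trans":[0,0,0.04],"turn_vec":[0,0,0.0285]},
  {"trans":[0,0,0.04],"turn_vec":[0,0,0.0285]},
  {"trans":[0,0,0.04],"turn_vec":[0,0,0.0285]},
  {"trans":[0,0,0.04],"turn_vec":[0,0,0.0285]},
  {"trans":[0,0,0.04],"turn_vec":[0,0,0.0285]},
  {"trans":[0,0,0.04],"turn_vec":[0,0,0.0285]},
  {},
  {},
])

```text
time: 2.87
tool_pos: [0.5782, 0.0499, 0.284]
tool_rot: [3.14, 0.002, -0.784]
contact_force: [0.1, -0.1, 0.2]
opening: 0.0779
grip_force: 0.0
```

```bash
python3 - <<'E'
from h import *
np.set_printoptions(precision=4,suppress=True)
print("big jar: ",tri((241,195),(272,242.5)))
s=robot.observe();p=s["tool_pos"];y=s["tool_rot"][2];d=np.array([.5815,.050])-p[:2]
print(s["tool_rot"],"dx,dy",d@[np.cos(y),np.sin(y)],d@[np.sin(y),-np.cos(y)])
E
```

```text
big jar:  (array([0.5588, 0.1782, 0.087 ]), np.float64(0.0012298745093569227))
[-3.1404 -0.0014 -0.7841] dx,dy 0.0018056415819672662 -0.001945268035377798
```

Converted, 0.015 m / 0.5 = 0.03, 0.012 m / 0.5 = 0.024.

Emit:
nudge_tcp([
  {"trans":[0.004,-0.004,0]},
  {"trans":[0,0,0.03]},
  {"trans":[0,0,0.03]},
  {"trans":[0,0,0.03]},
  {"trans":[0,0,0.024]},
  {"trans":[0,0,0.024]},
  {"trans":[0,0,0.018]},
  {},
])

```text
time: 3.63
tool_pos: [0.5811, 0.0499, 0.2058]
tool_rot: [3.14, 0.001, -0.786]
contact_force: [0.1, -0.6, -0.0]
opening: 0.078
grip_force: 0.0
```

Emit:
nudge_tcp([
  {},
  {},
  {},
  {},
  {},
  {},
], jaw=0.04, grip_n=25)

```text
time: 4.13
tool_pos: [0.5817, 0.0499, 0.2077]
tool_rot: [-3.14, -0.002, -0.787]
contact_force: [0.3, 0.9, 6.1]
opening: 0.0596
grip_force: 25.0
```

Emit:
nudge_tcp([
  {"trans":[0,0,-0.02]},
  {"trans":[0,0,-0.04]},
  {"trans":[0,0,-0.04]},
  {"trans":[0,0,-0.04]},
  {"trans":[0,0,-0.04]},
  {"trans":[0,0,-0.04]},
  {},
  {},
])

```text
time: 4.8
tool_pos: [0.5811, 0.0499, 0.3171]
tool_rot: [-3.141, -0.001, -0.787]
contact_force: [-1.0, -0.9, -4.8]
opening: 0.0595
grip_force: 25.0
```

Converted, 0.0231 m / 0.5 = 0.0462, 0.0121 m / 0.5 = 0.0242.

Emit:
nudge_tcp([
  {"trans":[0.012,0.022,0]},
  {"trans":[0.0242,0.0462,0]},
  {"trans":[0.0242,0.0462,0]},
  {"trans":[0.0242,0.0462,0]},
  {"trans":[0.0242,0.0462,0]},
  {"trans":[0.0242,0.0462,0]},
  {"trans":[0.0242,0.0462,0]},
  {"trans":[0.0242,0.0462,0]},
])

```text
time: 5.47
tool_pos: [0.5215, -0.1378, 0.3148]
tool_rot: [3.14, 0.003, -0.787]
contact_force: [0.1, 0.6, -3.5]
opening: 0.0594
grip_force: 25.0
```

Emit:
nudge_tcp([
  {"trans":[0.0242,0.0462,0]},
  {"trans":[0.0242,0.0462,0]},
  {"trans":[0.0242,0.0462,0]},
  {"trans":[0.0242,0.0462,0]},
  {"trans":[0.0242,0.0462,0]},
  {"trans":[0.0242,0.0462,0]},
  {"trans":[0.012,0.024,0]},
  {},
])

```text
time: 6.13
tool_pos: [0.4701, -0.3008, 0.315]
tool_rot: [3.14, 0.002, -0.791]
contact_force: [0.4, 0.3, -4.3]
opening: 0.0597
grip_force: 25.0
```

Emit:
nudge_tcp([
  {"trans":[0,0,0.02]},
  {"trans":[0,0,0.04]},
  {"trans":[0,0,0.04]},
  {"trans":[0,0,0.03]},
  {"trans":[0,0,0.03]},
  {"trans":[0,0,0.02]},
  {"trans":[0,0,0.01]},
  {},
])

```text
time: 6.8
tool_pos: [0.4716, -0.2972, 0.2202]
tool_rot: [3.141, 0.003, -0.786]
contact_force: [-0.2, -0.1, -3.1]
opening: 0.0592
grip_force: 25.0
```

Converted, 0.002 m / 0.5 = 0.004, 0.0015 m / 0.5 = 0.003.

Emit:
nudge_tcp([
  {"trans":[0,0,0.004]},
  {"trans":[0,0,0.003]},
  {},
  {},
])

```text
time: 7.13
tool_pos: [0.4718, -0.2983, 0.2188]
tool_rot: [-3.142, -0.001, -0.787]
contact_force: [-0.3, -0.4, -3.4]
opening: 0.0596
grip_force: 25.0
```

Emit:
nudge_tcp([
  {"trans":[0,0,0.002]},
  {},
  {},
])

```text
time: 7.38
tool_pos: [0.4718, -0.2984, 0.2177]
tool_rot: [-3.142, -0.001, -0.787]
contact_force: [0.2, 0.3, -0.6]
opening: 0.0599
grip_force: 25.0
```

Converted, 0.0004 m / 0.5 = 0.0008.

Emit:
nudge_tcp([
  {"trans":[0,0,0.0008]},
  {},
  {},
  {},
  {},
  {},
], jaw=0.085)

```text
time: 7.88
tool_pos: [0.4717, -0.2982, 0.2169]
tool_rot: [3.142, -0.0, -0.787]
contact_force: [-0.4, 0.4, 0.4]
opening: 0.0847
grip_force: 0.0
```

Emit:
nudge_tcp([
  {"trans":[0,0,-0.02]},
  {"trans":[0,0,-0.05]},
  {"trans":[0,0,-0.06]},
  {"trans":[0,0,-0.06]},
  {"trans":[0,0,-0.06]},
  {"trans":[0,0,-0.02]},
  {},
  {},
])

```text
time: 8.55
tool_pos: [0.4715, -0.298, 0.3519]
tool_rot: [3.142, -0.0, -0.787]
contact_force: [-0.2, -0.6, -0.5]
opening: 0.085
grip_force: 0.0
```

```bash
python3 - <<'E'
from cell import robot
import cv2,numpy as np
r=[robot.read_camera(n)["image"][:,:,::-1] for n in("top","side")]
a=cv2.resize(r[0][120:280,240:500],None,fx=3,fy=3);b=cv2.resize(r[1][90:190,250:510],None,fx=3,fy=3)
cv2.imwrite("pics/p1.png",a);cv2.imwrite("pics/p2.png",b)
E
```

```text
(no output)
```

View pics/p2.png

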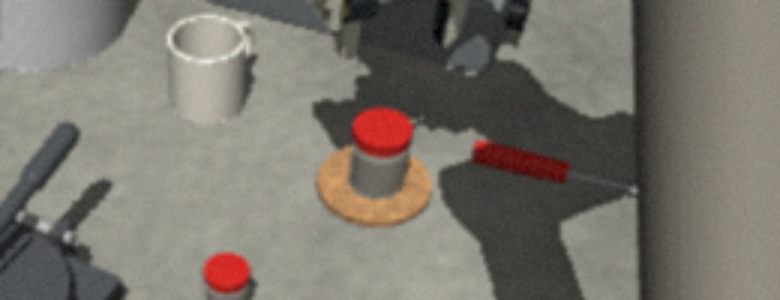

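The enlarged side view shows the jar upright on the cork at (381,160), with the fingers clear of it. Next is the bracket.

Converted, -0.0178 m / 0.5 = -0.0356, -0.0177 m / 0.5 = -0.0354.

Emit:
nudge_tcp([
  {"trans":[-0.02,-0.02,0]},
  {"trans":[-0.0354,-0.0356,0]},
  {"trans":[-0.0354,-0.0356,0]},
  {"trans":[-0.0354,-0.0356,0]},
  {"trans":[-0.0354,-0.0356,0]},
  {"trans":[-0.0354,-0.0356,0]},
  {"trans":[-0.0354,-0.0356,0]},
  {"trans":[-0.0354,-0.0356,0]},
], jaw=0.06)

```text
time: 9.32
tool_pos: [0.4718, -0.1062, 0.3506]
tool_rot: [3.141, 0.003, -0.787]
contact_force: [0.7, -0.5, 0.5]
opening: 0.0601
grip_force: 0.0
```

Emit:
nudge_tcp([
  {"trans":[-0.0354,-0.0356,0]},
  {"trans":[-0.0354,-0.0356,0]},
  {"trans":[-0.0354,-0.0356,0]},
  {"trans":[-0.0354,-0.0356,0]},
  {"trans":[-0.0354,-0.0356,0]},
  {"trans":[-0.0354,-0.0356,0]},
  {"turn_vec":[0,0,-0.0273]},
  {"turn_vec":[0,0,-0.0273]},
])

```text
time: 9.98
tool_pos: [0.4723, 0.0444, 0.3506]
tool_rot: [3.14, 0.003, -0.561]
contact_force: [-0.6, -0.8, -0.5]
opening: 0.0601
grip_force: 0.0
```

Emit:
nudge_tcp([
  {"trans":[0,0,0.03],"turn_vec":[0,0,-0.0273]},
  {"trans":[0,0,0.03],"turn_vec":[0,0,-0.0273]},
  {"trans":[0,0,0.03],"turn_vec":[0,0,-0.0273]},
  {"trans":[0,0,0.03],"turn_vec":[0,0,-0.0273]},
  {"trans":[0,0,0.03],"turn_vec":[0,0,-0.0273]},
  {"trans":[0,0,0.03],"turn_vec":[0,0,-0.0273]},
  {},
  {},
])

```text
time: 10.65
tool_pos: [0.4724, 0.0428, 0.2607]
tool_rot: [-3.141, 0.004, 0.082]
contact_force: [-0.1, 0.1, 1.2]
opening: 0.0597
grip_force: 0.0
```

```bash
python3 - <<'E'
from h import *
s=robot.observe();p=s["tool_pos"];y=s["tool_rot"][2];d=np.array([.4734,.0428])-p[:2]
print(s["tool_rot"],"dx,dy",d@[np.cos(y),np.sin(y)],d@[np.sin(y),-np.cos(y)],p[2]-.202)
E
```

```text
[ 3.14158025e+00 -7.25570751e-05  8.20337608e-02] dx,dy 0.0002276425813496025 -0.0002384451470431108 0.06013800051055512
```

Converted, 0.015 m / 0.5 = 0.03, 0.012 m / 0.5 = 0.024.

Emit:
nudge_tcp([
  {"trans":[0,0,0.03]},
  {"trans":[0,0,0.03]},
  {"trans":[0,0,0.024]},
  {"trans":[0,0,0.02]},
  {"trans":[0,0,0.012]},
  {"trans":[0,0,0.004]},
  {},
  {},
])

```text
time: 11.42
tool_pos: [0.4735, 0.0423, 0.2024]
tool_rot: [3.141, -0.001, 0.084]
contact_force: [0.5, -0.5, -0.5]
opening: 0.0601
grip_force: 0.0
```

Emit:
nudge_tcp([
  {},
  {},
  {},
  {},
  {},
  {},
  {},
  {},
], jaw=0.0, grip_n=45)

```text
time: 12.08
tool_pos: [0.4732, 0.0422, 0.2018]
tool_rot: [3.142, 0.0, 0.085]
contact_force: [-0.2, 0.1, -0.7]
opening: 0.0116
grip_force: 0.0
```

```bash
python3 -c "
from cell import robot
s=robot.observe();print(s['tool_pos'],s['tool_rot'])"
```

```text
[0.47322673 0.04223987 0.20178636] [3.14151475e+00 2.60765716e-05 8.47372105e-02]
```

Emit:
nudge_tcp([
  {"trans":[0,0,-0.02]},
  {"trans":[0,0,-0.02],"turn_vec":[0,0,0.015]},
  {"trans":[0,0,-0.02],"turn_vec":[0,0,0.015]},
  {"turn_vec":[0,0,0.015]},
  {},
  {},
])

```text
time: 12.58
tool_pos: [0.4729, 0.0423, 0.2314]
tool_rot: [3.141, 0.001, -0.093]
contact_force: [0.2, -0.5, -4.4]
opening: 0.0098
grip_force: 45.0
```

```bash
python3 - <<'E'
from cell import robot
import cv2,numpy as np
r=[robot.read_camera(n)["image"][:,:,::-1] for n in("top","side")]
a=cv2.resize(r[0][130:280,220:370],(560,560),interpolation=cv2.INTER_CUBIC);b=cv2.resize(r[1][155:275,190:350],None,fx=5,fy=5,interpolation=cv2.INTER_CUBIC)
cv2.imwrite("pics/q1.png",a);cv2.imwrite("pics/q2.png",b)
print(robot.observe()["tool_pos"],robot.observe()["tool_rot"])
E
```

```text
[0.47295941 0.04225778 0.23123983] [ 3.14144937e+00  1.40398097e-03 -9.36374362e-02]
```

View pics/q2.png

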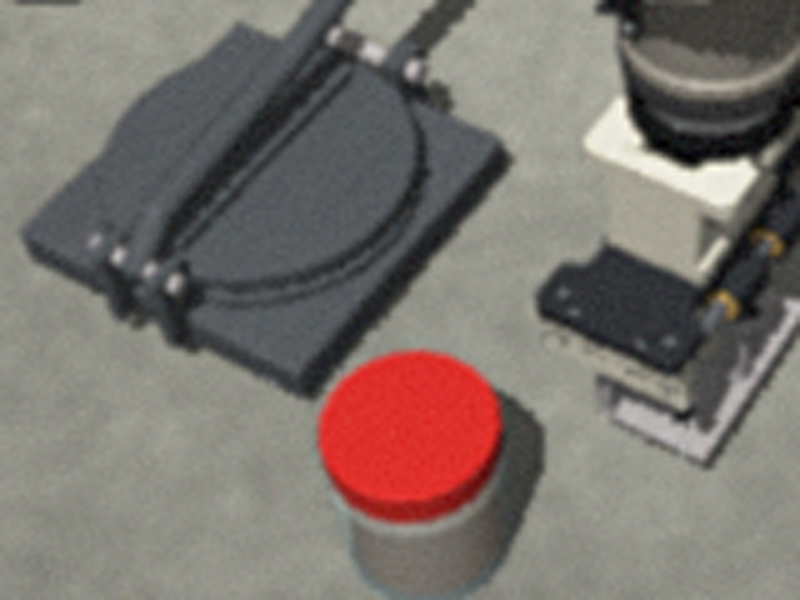

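The side crop shows the bracket held under the gripper near (690,420), with the gap to the press clear and the large jar at (410,440) untouched. I'm carrying it over the gap and setting it down about 8 mm short of the edge.

Converted, 0.0169 m / 0.5 = 0.0338, -0.00164 m / 0.5 = -0.0033.

Emit:
nudge_tcp([
  {"trans":[0.0338,-0.0033,0]},
  {"trans":[0.0338,-0.0033,0]},
  {"trans":[0.0338,-0.0033,0]},
  {"trans":[0.0338,-0.0033,0]},
  {"trans":[0.0338,-0.0033,0]},
  {"trans":[0.0338,-0.0033,0]},
  {"trans":[0.0338,-0.0033,0]},
  {"trans":[0.0338,-0.0033,0]},
])

```text
time: 13.35
tool_pos: [0.6096, 0.0425, 0.2309]
tool_rot: [3.141, 0.002, -0.094]
contact_force: [-0.2, -0.7, -3.4]
opening: 0.0092
grip_force: 45.0
```

Emit:
nudge_tcp([
  {},
  {"trans":[0,0,0.02]},
  {"trans":[0,0,0.02]},
  {"trans":[0,0,0.012]},
  {"trans":[0,0,0.004]},
  {},
  {},
])

```text
time: 13.93
tool_pos: [0.6086, 0.0425, 0.2034]
tool_rot: [3.141, 0.001, -0.095]
contact_force: [0.3, -0.0, -4.4]
opening: 0.0098
grip_force: 45.0
```

```bash
python3 - <<'E'
from cell import robot
import cv2,numpy as np
r=[robot.read_camera(n)["image"][:,:,::-1] for n in("top","side")]
a=cv2.resize(r[0][120:230,240:360],(600,550),interpolation=cv2.INTER_CUBIC);b=cv2.resize(r[1][155:255,190:350],None,fx=5,fy=5,interpolation=cv2.INTER_CUBIC)
cv2.imwrite("pics/r1.png",a);cv2.imwrite("pics/r2.png",b)
E
```

```text
(no output)
```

View pics/r1.png

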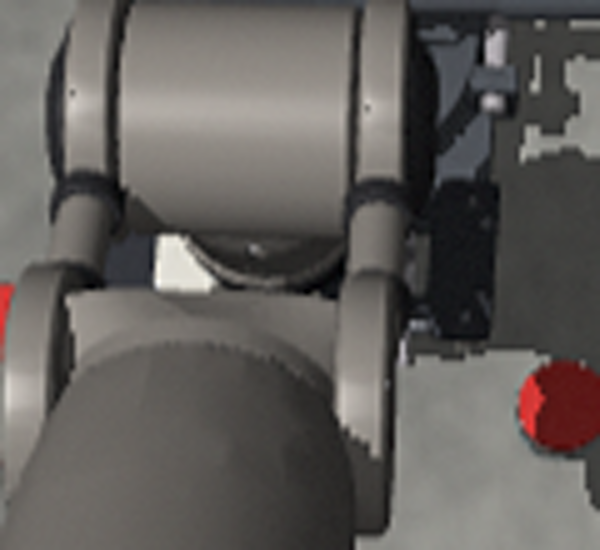

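View pics/r2.png

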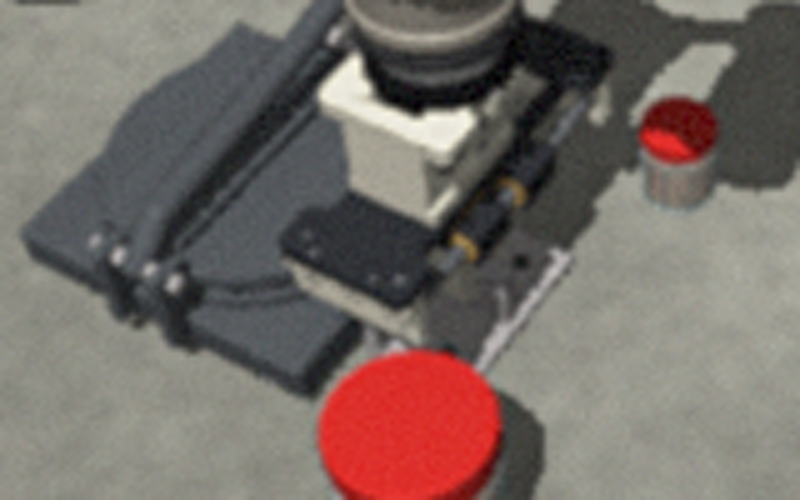

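The side crop shows the gripper over the press front. The foot's rear edge is visible at (480,370)–(568,255), roughly parallel to the press edge, and the jars are clear. The top view is blocked by the arm. Next I lower to the counter, then approach until contact.

Converted, 0.0012 m / 0.5 = 0.0024.

Emit:
nudge_tcp([
  {"trans":[0,0,0.0024]},
  {},
  {},
])

```text
time: 14.28
tool_pos: [0.609, 0.0425, 0.2025]
tool_rot: [3.142, 0.0, -0.095]
contact_force: [-0.6, 0.3, -3.0]
opening: 0.0097
grip_force: 45.0
```

Emit:
nudge_tcp([
  {"trans":[0.004,0,0.0012]},
  {"trans":[0.004,0,0]},
  {},
  {},
])

```text
time: 14.62
tool_pos: [0.6134, 0.042, 0.2023]
tool_rot: [3.142, -0.001, -0.095]
contact_force: [-0.7, 0.4, -0.6]
opening: 0.0096
grip_force: 45.0
```

```bash
python3 - <<'E'
from h import *
a=atz("side",*S(480,370),.006);b=atz("side",*S(568,255),.006);print(a,b,np.arctan2(b[0]-a[0],a[1]-b[1]))
a=atz("side",*S(305,383),.034);b=atz("side",*S(510,152),.034);print(a,b,np.arctan2(b[0]-a[0],a[1]-b[1]))
E
```

```text
[0.58317069 0.08143211 0.006     ] [ 0.57605219 -0.00768351  0.006     ] -0.07971010047001016
[0.64795483 0.14229531 0.034     ] [ 0.62727524 -0.04060124  0.034     ] -0.11258896128708774
```

Converted, 0.002 m / 0.5 = 0.004.

Emit:
nudge_tcp([
  {"trans":[0.004,0,0]},
  {},
  {},
])

```text
time: 14.97
tool_pos: [0.6148, 0.042, 0.2023]
tool_rot: [3.141, 0.001, -0.095]
contact_force: [-4.1, 0.2, 4.7]
opening: 0.0096
grip_force: 45.0
```

Emit:
nudge_tcp([
  {"trans":[0.004,0,0]},
  {},
  {},
])

```text
time: 15.22
tool_pos: [0.6164, 0.0418, 0.2023]
tool_rot: [3.142, 0.002, -0.095]
contact_force: [-8.1, 0.8, 6.3]
opening: 0.0097
grip_force: 45.0
```

Emit:
nudge_tcp([
  {"trans":[0.004,0,0]},
  {},
  {},
])

```text
time: 15.47
tool_pos: [0.6179, 0.0417, 0.2024]
tool_rot: [3.141, 0.004, -0.095]
contact_force: [-10.4, 0.5, 9.0]
opening: 0.0098
grip_force: 45.0
```

Converted, 0.001 m / 0.5 = 0.002, -0.0006 m / 0.5 = -0.0012.

Emit:
nudge_tcp([
  {"trans":[0.002,0,-0.0012]},
  {},
  {},
])

```text
time: 15.72
tool_pos: [0.6188, 0.0417, 0.2024]
tool_rot: [3.142, 0.005, -0.095]
contact_force: [-7.7, 1.5, 5.2]
opening: 0.0095
grip_force: 45.0
```

Emit:
nudge_tcp([
  {"trans":[0.002,0,-0.0008]},
  {},
  {},
])

```text
time: 15.97
tool_pos: [0.6196, 0.0416, 0.2024]
tool_rot: [3.142, 0.006, -0.095]
contact_force: [-8.5, 0.4, 4.4]
opening: 0.0094
grip_force: 45.0
```

Emit:
nudge_tcp([
  {"trans":[0.002,0,0]},
  {},
  {},
])

```text
time: 16.22
tool_pos: [0.6204, 0.0415, 0.2024]
tool_rot: [3.141, 0.006, -0.095]
contact_force: [-10.8, 0.2, 5.5]
opening: 0.0096
grip_force: 45.0
```

```bash
python3 -c "
from cell import robot
s=robot.observe();print(s['torque'],s['contact_force'],s['tool_rot'],s['tool_pos'])"
```

```text
[ 0.2029245   1.77028147 -0.14164993] [-10.78653238   0.24861036   5.45398945] [ 3.1414666   0.00630092 -0.09523546] [0.62036493 0.04152578 0.20241904]
```

Converted, 0.001 m / 0.5 = 0.002, -0.0002 m / 0.5 = -0.0004, 0.005 rad / 4 = 0.0013.

Emit:
nudge_tcp([
  {"trans":[0.002,0,-0.0004],"turn_vec":[0,0,0.0013]},
  {},
  {},
  {},
])

```text
time: 16.55
tool_pos: [0.6212, 0.0414, 0.2024]
tool_rot: [3.141, 0.007, -0.1]
contact_force: [-10.8, 1.3, 5.4]
opening: 0.0095
grip_force: 45.0
```

Emit:
nudge_tcp([
  {"trans":[0.001,0,0]},
  {},
  {},
  {},
  {},
  {},
  {},
  {},
])

```text
time: 17.22
tool_pos: [0.6215, 0.0414, 0.2024]
tool_rot: [3.141, 0.008, -0.1]
contact_force: [-11.3, 1.3, 5.4]
opening: 0.0099
grip_force: 45.0
```

```bash
python3 - <<'E'
from cell import robot
import cv2
s=robot.observe();print(s['torque'],s['contact_force'],s['tool_rot'],s['tool_pos'])
r=robot.read_camera("side")["image"][:,:,::-1]
cv2.imwrite("pics/s2.png",cv2.resize(r[110:255,190:410],None,fx=3.6,fy=3.6,interpolation=cv2.INTER_CUBIC))
E
```

```text
[ 0.17718414  1.92204702 -0.04378675] [-11.34692111   1.33696867   5.42698345] [ 3.14128012  0.00751335 -0.09985347] [0.62153341 0.04143603 0.20244585]
```

View pics/s2.png

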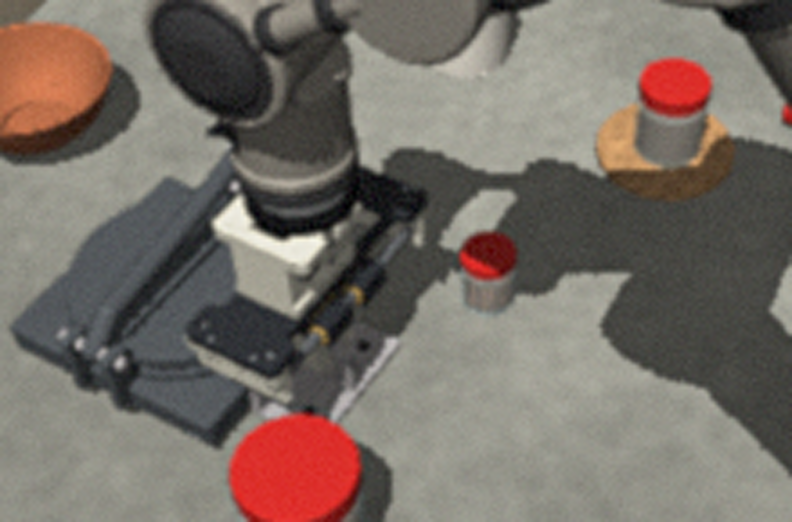

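The last picture shows the bracket's plate against the press edge with the gripper holding it. The jar is upright on the trivet at (672,115) and the other items are undisturbed. The push is steady at about 11 N, so I'm handing in.

```bash
python3 -c "
from cell import robot
print(robot.hand_in())"
```

```text
the job is handed in; nothing more can be done
None
```

I handed the job in at about 17 s: the jar is upright on the trivet, and the gripper still holds the bracket against the press edge. The push reads about 11 N and the bracket is about 5 mm off centre by my measurements; the hand-in returned no verdict.

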